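# Snap the last foot cap onto the plinth

### The job

Lift the lid of the green hardware case fully open until it rests back on its stop, take out the orange foot cap, and press it onto the one bare stud of the plywood plinth until it clicks and sits fully down on the stud's steel flange. Keep pressing firmly after the click: the program finishes while the gripper is still pushing the seated cap down, with the lid still open. Leave everything else where it is.

Things in the scene. Friction and masses are not known exactly. Their poses are not given: they have to be found in the camera images.
- case: green hardware case, fixed to the bench, 160 (its x) x 260 (its y) x 50 mm, walls and floor 5 mm thick; origin: centre of its underside; its front (-x) faces roughly the robot. It holds the orange cap and a black puck, one in each half (about 60 mm either side of its middle along y). It stands either left or right on the bench, the plinth on the other side.
- lid (a joint): hinge of the case's lid, rad: 0 shut, 1.9 resting on its stop, leaning back past upright (upper edge then about 205 mm above the bench). The lid (160 x 260 x 8 mm, 250 g) is hinged along the far (+x) top edge of the case; the hinge is free, so the lid falls shut if let go before about 1.5 rad and falls open onto its stop beyond that.
- lid_hinge (a point): point in the middle of the lid's hinge line, 80 mm towards +x from the case's middle and 50 mm above the case's underside; the line runs along the case's y. This point turns with the lid: its axes are those of the case while the lid is shut.
- lid_handle (a point): grip point of the lid's black knob, in the middle of the knob's round head (28 mm across, 16 mm high, its axis square to the lid); with the lid shut it is 130 mm in front of (-x) the hinge line, in the middle of the lid's width, and 43 mm above the hinge. The head's centre is 35 mm above the lid's outer face, on a 12 mm stem.
- cap: loose orange plastic foot cap, round, 40 mm across, 27 mm high, about 30 g, flat top, open underside with an inner lip 18 mm across; origin: centre of its underside (mouth down); z is its axis, up. Starts mouth down on the floor of the case, so 5 mm above the case's underside.
- stud: the bare stud on the plinth, fixed: a steel flange 46 mm across with a dark post on it, 15.6 mm across and 19 mm high, tapered at the tip, with four sprung steel balls around it. Origin: centre of the flange's upper face (28 mm above the bench), where the cap's rim must end; z up.
- stud_balls (a point): point on the stud's axis at the height of its balls, 9.2 mm above the flange. A cap put over the post first rests on the balls, its rim about 11.5 mm above the flange; a push of about 7 to 16 N takes it over them (the click, rim some 7 mm above the flange: the force drops, the balls even pull the cap down); then it goes down freely until its rim meets the flange, and stays on.
- plinth: upside-down plywood plinth, fixed, 200 x 200 x 24 mm, at any yaw; origin: centre of its underside. Near its corners are four studs, 130 mm apart; three already carry orange foot caps (fixed, 40 mm across, tops 55 mm above the bench), the fourth is the bare stud.
- puck: black rubber disc in the case, 40 mm across, 18 mm high; origin: centre of its underside; to be left alone
- tape: yellow roll of tape lying on the bench between case and plinth, 68 mm across, 24 mm high; origin: centre of its underside; to be left alone
- offcut: brown wooden offcut lying on the bench between case and plinth, 110 x 35 x 22 mm, long along its x; origin: centre of its underside; to be left alone
- mallet: hammer lying at the back of the bench; to be left alone
- driver: screwdriver lying at the right side of the bench; to be left alone
- glue: white glue bottle standing at the left, 60 mm across, 170 mm high; origin: centre of its underside; to be left alone

How it is judged:
On the way, in this order (a step that is already met when the one before it is completed fails the run):
1. the lid is open on its stop (value of joint lid above 1.8 rad), for 0.2 s.
2. the cap has been lifted out of the case (height (world z) of cap above 0.06 m and contact force between the fingers and cap above 1 N), for 0.1 s.
3. the cap is snapped on, down on the flange, and pressed (z of cap in the frame of stud between -0.003 and 0.0025 m and horizontal distance between cap and stud below 0.003 m and angle between cap's own z axis and vertical below 0.1 rad and contact force between cap and stud above 4 N and contact force between the fingers and cap above 2 N), for 0.3 s.
At the end, for the whole second after the job is handed in: The cap is snapped on the bare stud, its rim within 2.5 mm of the flange, centred to 3 mm and upright to 0.1 rad, at rest, with the fingers on it and pushing it onto the stud by more than 4 N; the lid still stands open (over 1.8 rad) (all of step 3 and value of joint lid above 1.8 rad and linear speed of cap below 0.02 m/s); the arm keeps its last pose, push and grip.
It fails at once if a bystander is shifted by more than 40 mm (distance of any of puck, tape, offcut, mallet, driver, glue from where it was at the start of the episode above 0.04 m).
It also fails if it takes over 69 s, if anything falls off the work surface, if the arm or the gripper's body presses on something with over 40 N, if the wrist force passes 120 N, or if a joint passes its speed limit or range.

### The arm

A 7-joint arm with a two-finger parallel gripper is mounted at the origin on the work surface. World frame = base frame: x ahead of the robot, y to its left, z up, the work surface at z = 0. Lengths are in m, angles in rad, forces in N, time in s.
With the tool pointing down it reaches from about 0.425 to 0.875 m from the base axis. Payload 4.7 kg.
Tool frame: the origin (TCP) lies between the finger pads; the fingertips stand 17 mm ahead of it and the grasp point (between the pads) lies 2 mm behind it (env.tip_extent is the z of the fingertips in the tool frame, in m); z points along the fingers, y is the direction in which the jaws open and shut (so a half turn about z gives the same grasp; the last joint's range is limited). The gripper opens to 85 mm and grips with 20 to 120 N. Pads are 22 mm wide; open, the fingers measure 114 mm over their backs; the gripper's body (76 mm by 85 mm) begins 54 mm behind the grasp point. The pads swing forward as they close: fully open they stand 13 mm farther back than shut.
Start: joints at [1.327, 0.321, -0.07, 1.45, 0.023, 1.371, -0.057], TCP at [0.166, -0.629, 0.248] pointing down, gripper open.
Joint ranges: [-2.86, 2.86], [-0.3, 2.09], [-1.38, 1.24], [0.06, 2.45], [-1.56, 4.7], [0.09, 2.05], [-2.69, 2.69]. Speed limits (rad/s): [2.57, 2.57, 3.14, 3.14, 3.14, 3.14, 3.14].

### API

Orientations are given as a rotation vector (axis times angle).
In Python, from cell import env gives the robot as it stands.
- The arm moves only by the tool drive_tool, never from a script. Its argument "deltas" is a list of rows, each an object with "jaw": the opening in per cent of the stroke, from 0 (shut) to 100 (fully open); "delta_pos": the shift along the tool's x, y, z in cm, a list of three; "turn": the turn about the tool's z in rad. A call has 1 to 10 rows; each row is the pose to reach, as a shift and turn from the pose commanded when the call began, along the tool's axes at that moment; what a row does not reach only later rows make up. A row lasts 1/10 s, in which the tool goes at most 50 mm and 8.59 degrees, less where a joint would pass 70% of its speed; a pose out of reach is approached as far as the arm can. A call with a gripper value outside its range is refused whole. The fingers move at their own pace and stop on an object; "newtons" is the grip in N (left out, the last holds). Time passes only in rows, so rows that repeat a pose let the fingers close. It gives the time, the measured TCP pose, the force and the opening at its end, in the units of the state.
- env.state(): the state, without advancing time (a new reading comes with each control period).
- env.capture(name): name is "scene" or "top"; returns a dict with "color" (384x512x3 uint8, blue, green, red), "fov_y" (degrees; the focal length in pixels is half the picture's height over the tangent of half this angle, whatever the lens; pixels are square), "cx", "cy" (the principal point, pixels), "pose" (4x4, takes a point from camera to world coordinates). Camera axes: x right, y down, z forward; pixel columns grow to the right and rows downward; lengths in m; the calibration is good to about 2 mm. A picture is of the moment at which its call begins. There is no depth.
- env.sign_off(): hands the job in, once; it reports no verdict.
Trained networks look in a picture, given as the dict that the camera call returned (one of the last four; its "shot" number tells which), for a name from the list of things; names that differ only in an ending like _2 or _b are one class to them, and where a whole thing is asked for, a point or a joint stands for the part that bears it (a point fixed in the world has none). Each returns a list of dicts, best first, with "p" (0 to 1); they miss things now and then, are a little off and sometimes report something else, mostly with a low value. They report only what shows in the picture. A call takes as long as a camera call.
- env.boxes_of(picture, label): "xyz" ([x, y, z] in m, in world coordinates, good to about 4 mm: the middle of the surface that is visible of it).
- env.outline_of(picture, label): "pixels" (384x512 bool, what is visible of it).
The state is a dict: "t": time; "joint_positions": joint angles; "dq": joint speeds; "joint_efforts": joint torques, N m; "ee_pos": TCP position; "ee_rot": TCP orientation; "wrist_force": force on the tool from outside, world axes, zero at the start; "moment": the same for the moment, N m; "width": finger opening in m.
Only numpy, scipy, OpenCV 4.12 (cv2) and the standard library are available. Lean on these libraries where they do the work, as an engineer would, in place of code of your own. Each camera call takes 0.05 s, during which the arm holds its last target. There are 200 camera calls.

## Working session

There is one attempt and no reset: what is moved stays moved. The work goes in short steps, Python scripts to look and compute and a tool call to move; the robot and the scene stay as the last step left them, time stands still between calls to the robot, and variables do not carry over. Pictures are saved under pics/ and viewed, about 8 in all and at most 12, crops included, and the job is handed in when it is done.

Besides the shell and the picture viewer there is one more tool, called as name([rows], argument=value, ...), one row to a line, values as JSON. drive_tool: Moves the arm, as the interface text tells. Its arguments: {"type":"object","properties":{"deltas":{"type":"array","items":{"type":"object","properties":{"jaw":{"type":"number"},"delta_pos":{"type":"array","items":{"type":"number"}},"turn":{"type":"number"}}}},"newtons":{"type":"number"}},"required":["deltas"]}

```bash
mkdir -p pics; ls
python3 - <<'E'
from cell import env
import cv2
s=env.state()
print({k:s[k] for k in('t','ee_pos','ee_rot','wrist_force','width')},env.tip_extent)
for n in('scene','top'):
    p=env.capture(n); cv2.imwrite(f'pics/{n}0.png',p['color'])
    print(n,p['fov_y'],p['cx'],p['cy'],p['pose'].round(3).tolist())
    for l in('case','lid_handle','lid','stud','plinth','tape','offcut','glue','mallet','driver','cap'):
        r=env.boxes_of(p,l)
        print(l,[(round(float(d['p']),2),[round(float(v),3) for v in d['xyz']]) for d in r[:4]])
E
```

```text
pics
{'t': 0.0, 'ee_pos': array([ 0.1655291 , -0.6280239 ,  0.24718995]), 'ee_rot': array([-3.11359148e+00, -4.03616226e-01,  6.09592744e-04]), 'wrist_force': array([-0.62980864, -0.47181452,  0.22289113]), 'width': 0.08503211214336587} 0.017
scene 54.044747327121286 253.531426827996 197.42226609162287 [[-0.676, 0.512, -0.53, 1.187], [0.737, 0.465, -0.491, 0.564], [-0.005, -0.723, -0.691, 0.852], [0.0, 0.0, 0.0, 1.0]]
case [(0.73, [0.579, -0.184, 0.059]), (0.23, [0.563, -0.203, 0.059])]
lid_handle [(0.8, [0.563, -0.201, 0.059])]
lid [(0.77, [0.564, -0.203, 0.06])]
stud [(0.68, [0.428, -0.473, 0.017]), (0.55, [0.478, 0.155, 0.025])]
plinth [(0.58, [0.541, 0.234, 0.026])]
tape [(0.73, [0.385, -0.001, 0.014])]
offcut [(0.87, [0.626, 0.006, 0.023])]
glue [(0.88, [0.676, 0.482, 0.105])]
mallet [(0.84, [0.804, 0.045, 0.024])]
driver [(0.56, [0.425, -0.475, 0.02])]
cap []
top 55.32387601419486 252.94676431818039 193.87974798668262 [[-0.001, -0.996, 0.093, 0.488], [-1.0, 0.003, 0.015, -0.006], [-0.015, -0.093, -0.996, 1.226], [0.0, 0.0, 0.0, 1.0]]
case [(0.63, [0.554, -0.214, 0.061])]
lid_handle [(0.81, [0.558, -0.223, 0.057])]
lid [(0.75, [0.559, -0.218, 0.061])]
stud [(0.61, [0.478, 0.149, 0.027])]
plinth [(0.69, [0.528, 0.225, 0.024])]
tape [(0.42, [0.372, 0.002, 0.018])]
offcut [(0.7, [0.617, -0.004, 0.02])]
glue [(0.66, [0.656, 0.467, 0.108]), (0.49, [0.476, 0.15, 0.028])]
mallet [(0.94, [0.796, 0.03, 0.025]), (0.44, [0.559, -0.218, 0.058])]
driver [(0.61, [0.423, -0.477, 0.024])]
cap [(0.62, [0.619, -0.002, 0.021])]
```

View pics/top0.png

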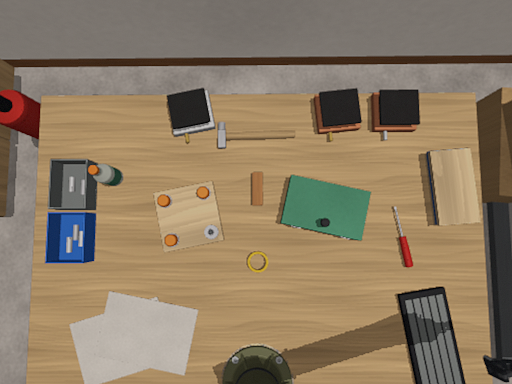

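View pics/scene0.png

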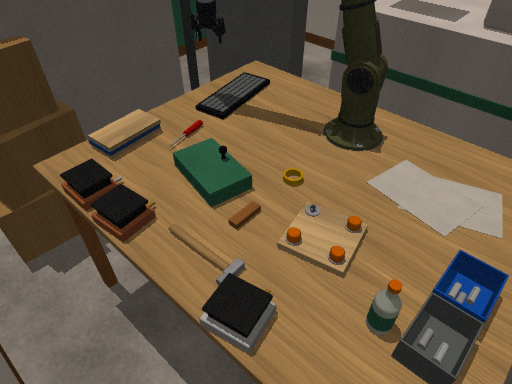

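```bash
cat > h.py <<'E'
from cell import env
import cv2, numpy as np
def ray(p,uv):
    f=p['color'].shape[0]/2/np.tan(np.radians(p['fov_y']/2)); P=np.array(p['pose'])
    d=P[:3,:3]@np.array([(uv[0]-p['cx'])/f,(uv[1]-p['cy'])/f,1]); return P[:3,3],d/np.linalg.norm(d)
def onz(p,uv,z):
    o,d=ray(p,uv); return o+d*(z-o[2])/d[2]
def tri(a,ua,b,ub):
    (o1,d1),(o2,d2)=ray(a,ua),ray(b,ub)
    s,t=np.linalg.lstsq(np.c_[d1,-d2],o2-o1,rcond=None)[0]
    x,y=o1+s*d1,o2+t*d2; return (x+y)/2,np.linalg.norm(x-y)
def mask(p,l,i=0):
    r=env.outline_of(p,l); return r[i]['pixels'].astype(np.uint8) if len(r)>i else None
def cen(m): ys,xs=np.nonzero(m); return np.array([xs.mean(),ys.mean()])
def orange(p):
    h=cv2.cvtColor(p['color'],cv2.COLOR_BGR2HSV); m=cv2.inRange(h,(5,170,120),(18,255,255))
    n,_,st,c=cv2.connectedComponentsWithStats(m); return [(c[i].round(1).tolist(),int(st[i,4])) for i in range(1,n) if st[i,4]>20]
def black(p,x0,y0,x1,y1,v=45):
    g=p['color'].max(2)[y0:y1,x0:x1]<v; return cen(g)+[x0,y0],int(g.sum())
E
python3 - <<'E'
from h import *
np.set_printoptions(precision=4,suppress=True)
t=env.capture('top'); s=env.capture('scene')
print(orange(t),orange(s))
for l in('case','lid','stud','lid_handle','plinth'):
    for p,n in((t,'t'),(s,'s')):
        for r in env.outline_of(p,l)[:2]:
            m=r['pixels'].astype(np.uint8); print(l,n,round(r['p'],2),m.sum(),cen(m),cv2.minAreaRect(cv2.findNonZero(m)))
g=t['color'].astype(int); m=((g[...,1]>g[...,2]+25)&(g[...,1]>50)).astype(np.uint8); m[:150]=0;m[260:]=0;m[:,:260]=0;m[:,385:]=0
r=cv2.minAreaRect(cv2.findNonZero(m)); print('lid',r); print([onz(t,c,.058) for c in cv2.boxPoints(r)])
for p,o,n in((t,(290,200,350,240),'t'),(s,(205,135,240,165),'s')): print(black(p,*o))
cv2.imwrite('pics/c.png',np.hstack([cv2.resize(t['color'][140:260,140:260],(390,390),interpolation=2),cv2.resize(s['color'][130:250,270:390],(390,390),interpolation=2)]))
E
```

```text
[([92.5, 169.2], 77), ([202.4, 192.0], 106), ([163.1, 200.1], 102), ([170.3, 239.9], 110)] [([72.3, 192.3], 61), ([243.5, 212.3], 237), ([104.2, 221.9], 71), ([354.2, 220.0], 98), ([293.4, 231.7], 100), ([337.2, 250.8], 121), ([395.2, 284.3], 117)]
case t 0.92 4235 [324.7915 206.8843] ((324.8909912109375, 206.95803833007812), (84.04112243652344, 51.657493591308594), 12.308015823364258)
case t 0.67 4133 [325.4619 206.9456] ((325.26654052734375, 206.99581909179688), (83.25021362304688, 50.61563491821289), 12.33908748626709)
case s 0.67 3281 [212.5913 171.2892] ((212.30975341796875, 169.85397338867188), (78.6442642211914, 51.457435607910156), 48.8140754699707)
lid t 0.85 4129 [325.4158 206.8196] ((325.6976623535156, 206.89080810546875), (83.22993469238281, 50.30333709716797), 12.264774322509766)
lid t 0.48 152 [210.5658 231.0329] ((210.5, 231.5), (13.0, 13.0), 90.0)
lid s 0.96 2363 [211.5446 165.5984] ((211.2150115966797, 164.310302734375), (67.70594024658203, 44.28453826904297), 48.57633590698242)
lid s 0.26 130 [192.3077 128.0308] ((192.14633178710938, 128.18292236328125), (6.40312433
[... 579 characters left out ...]
4] ((212.004150390625, 164.4357452392578), (67.53655242919922, 44.45530700683594), 48.69138717651367)
plinth s 0.89 4063 [323.4718 237.24  ] ((322.754638671875, 234.26254272460938), (75.75540161132812, 61.740657806396484), 24.623563766479492)
plinth s 0.35 1291 [384.6406 308.5786] ((385.60003662109375, 306.3000183105469), (29.06888198852539, 57.24333572387695), 26.56505012512207)
lid ((325.6700744628906, 207.36534118652344), (82.54804992675781, 49.69978713989258), 12.33908748626709)
[array([ 0.5047, -0.0751,  0.058 ]), array([ 0.6602, -0.1105,  0.058 ]), array([ 0.6025, -0.3667,  0.058 ]), array([ 0.4489, -0.3286,  0.058 ])]
(array([323.619 , 221.6667]), 21)
(array([222.6316, 151.6316]), 76)
```

View pics/c.png

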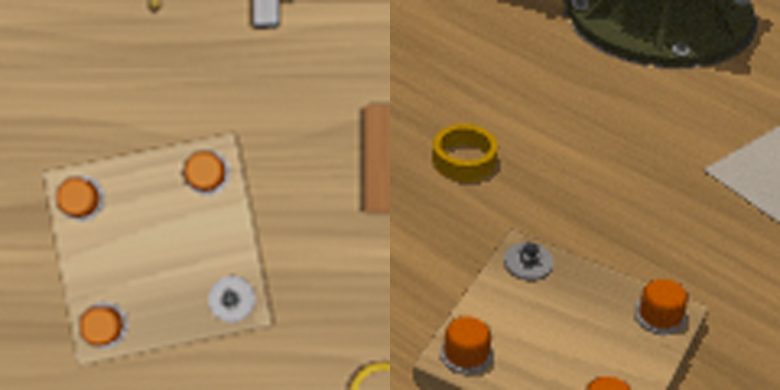

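Run:
```python
from h import *
np.set_printoptions(precision=4,suppress=True)
t=env.capture('top'); s=env.capture('scene')
A=[[202.4,192],[163.1,200.1],[170.3,239.9]]; B=[[293.4,231.7],[337.2,250.8],[354.2,220.0]]
for z in(.05,.055):
  c=[onz(t,a,z) for a in A]; print('caps',c,'stud',c[0]+c[2]-c[1],np.linalg.norm(c[0]-c[1]),np.linalg.norm(c[2]-c[1]))
for a,b in zip(A,B): print('tri',tri(t,a,s,b), onz(s,b,.045))
def flange(p,x0,y0,x1,y1):
    g=p['color'][y0:y1,x0:x1].astype(int); m=((g.max(2)-g.min(2))<35)&(g.max(2)>90); m=m.astype(np.uint8)
    h=cv2.convexHull(cv2.findNonZero(m)); M=cv2.minAreaRect(h); (x,y),_=cv2.minEnclosingCircle(h); e=cv2.fitEllipse(h); return np.array(e[0])+[x0,y0],e[1],m.sum()
for p,r in((t,(198,218,224,245)),(s,(300,200,328,222))):
    f=flange(p,*r); print('flange',f, onz(p,f[0],.028))
print('knob tri',tri(t,(323.6,221.7),s,(222.6,150.5)),onz(t,(323.6,221.7),.099),onz(t,(323.6,221.7),.09))
cs=[onz(t,c,.058) for c in cv2.boxPoints(((325.67,207.37),(82.55,49.7),12.34))]
C=np.mean(cs,0); v=cs[0]-cs[3]; w=cs[1]-cs[2]; 
print('case',C,np.linalg.norm(cs[0]-cs[1]),np.linalg.norm(cs[1]-cs[2]),[np.degrees(np.arctan2(-q[0],q[1])) for q in(v,w)],[np.degrees(np.arctan2(q[1],q[0])) for q in(cs[1]-cs[0],cs[2]-cs[3])])
cv2.imwrite('pics/k.png',np.hstack([cv2.resize(t['color'][165:250,275:375],(400,340),interpolation=2),cv2.resize(s['color'][125:210,165:265],(400,340),interpolation=2)]))
```

```text
caps [array([0.6046, 0.1744, 0.05  ]), array([0.5786, 0.3014, 0.05  ]), array([0.4509, 0.2755, 0.05  ])] stud [0.4769 0.1485 0.05  ] 0.12960963642927778 0.13030736539302434
caps [array([0.6041, 0.1736, 0.055 ]), array([0.5782, 0.3   , 0.055 ]), array([0.4511, 0.2743, 0.055 ])] stud [0.4769 0.1478 0.055 ] 0.12905862766947035 0.12975339038177466
tri (array([0.6035, 0.1743, 0.0552]), np.float64(0.001733911282571151)) [0.5955 0.1699 0.045 ]
tri (array([0.5776, 0.3014, 0.0541]), np.float64(0.002626532334284874)) [0.5697 0.2994 0.045 ]
tri (array([0.4504, 0.2755, 0.0543]), np.float64(0.002379593686969944)) [0.4409 0.273  0.045 ]
flange (array([210.8494, 231.6803]), (14.061619758605957, 14.352803230285645), np.uint64(153)) [0.4767 0.1486 0.028 ]
flange (array([312.147 , 210.0587]), (11.764334678649902, 15.107019424438477), np.uint64(98)) [0.4756 0.1499 0.028 ]
knob tri (array([ 0.5068, -0.2063,  0.0926]), np.float64(0.001923002128162271)) [ 0.5073 -0.2059  0.099 ] [ 0.5075 -0.2075  0.09  ]
case [ 0.5541 -0.2203  0.058 ] 0.15951934373320972 0.2626400449107356 [np.float64(-12.422722312668265), np.float64(-12.69275817192111)] [np.float64(-12.818052555172057), np.float64(-13.93854412016304)]
```

View pics/k.png

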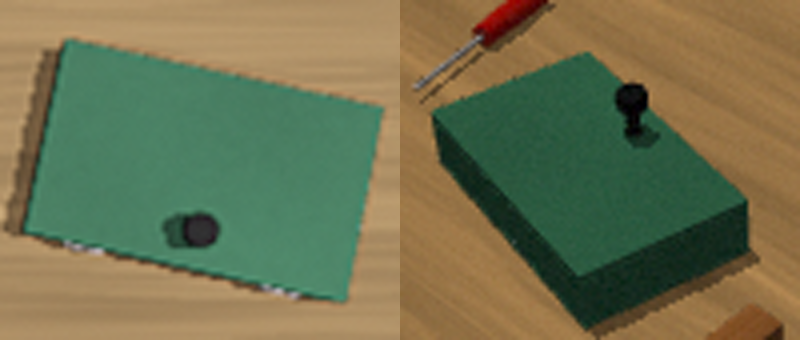

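drive_tool([
  {"jaw":100,"delta_pos":[43.6,-31.9,4],"turn":0.48},
  {"jaw":100,"delta_pos":[43.6,-31.9,4],"turn":0.48},
  {"jaw":100,"delta_pos":[43.6,-31.9,4],"turn":0.48},
  {"jaw":100,"delta_pos":[43.6,-31.9,4],"turn":0.48},
  {"jaw":100,"delta_pos":[43.6,-31.9,4],"turn":0.48},
  {"jaw":100,"delta_pos":[43.6,-31.9,4],"turn":0.48},
  {"jaw":100,"delta_pos":[43.6,-31.9,4],"turn":0.48},
  {"jaw":100,"delta_pos":[43.6,-31.9,4],"turn":0.48},
  {"jaw":100,"delta_pos":[43.6,-31.9,4],"turn":0.48},
  {"jaw":100,"delta_pos":[43.6,-31.9,4],"turn":0.48},
], newtons=25)

```text
t: 2.9
ee_pos: [0.4794, -0.2413, 0.2118]
ee_rot: [3.121, -0.349, 0.001]
wrist_force: [0.5, -0.7, -0.3]
width: 0.0855
```

drive_tool([
  {"jaw":100,"delta_pos":[0,0,0],"turn":0},
  {"jaw":100,"delta_pos":[0,0,0],"turn":0},
  {"jaw":100,"delta_pos":[0,0,0],"turn":0},
])

```text
t: 3.2
ee_pos: [0.4777, -0.2442, 0.2116]
ee_rot: [3.121, -0.351, -0.001]
wrist_force: [-0.6, 0.1, -0.1]
width: 0.0856
```

drive_tool([
  {"jaw":100,"delta_pos":[1.95,-4.15,0],"turn":0},
  {"jaw":100,"delta_pos":[1.95,-4.15,5],"turn":0},
  {"jaw":100,"delta_pos":[1.95,-4.15,8],"turn":0},
  {"jaw":100,"delta_pos":[1.95,-4.15,8],"turn":0},
  {"jaw":100,"delta_pos":[1.95,-4.15,8],"turn":0},
])

```text
t: 3.7
ee_pos: [0.506, -0.2083, 0.132]
ee_rot: [3.121, -0.352, -0.001]
wrist_force: [0.2, -1.3, 0.4]
width: 0.0854
```

Run:
```python
from h import *
t=env.capture('top'); s=env.capture('scene'); print(env.state()['ee_pos'],env.state()['ee_rot'])
cv2.imwrite('pics/k2.png',np.hstack([cv2.resize(t['color'][165:250,275:375],(400,340),interpolation=2),cv2.resize(s['color'][105:190,175:275],(400,340),interpolation=2)]))
```

```text
[ 0.50758259 -0.20829019  0.13378406] [ 3.12048103 -0.35108249  0.00531275]
```

View pics/k2.png

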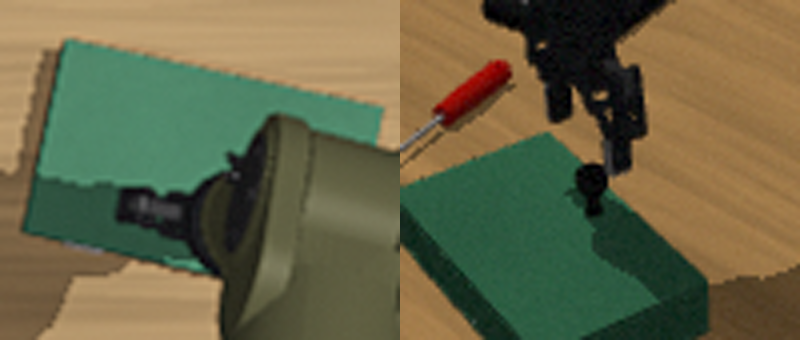

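drive_tool([
  {"jaw":100,"delta_pos":[0,0,2],"turn":0},
  {"jaw":100,"delta_pos":[0,0,4.1],"turn":0},
  {"jaw":100,"delta_pos":[0,0,4.1],"turn":0},
  {"jaw":20,"delta_pos":[0,0,4.1],"turn":0},
  {"jaw":20,"delta_pos":[0,0,4.1],"turn":0},
  {"jaw":20,"delta_pos":[0,0,4.1],"turn":0},
  {"jaw":20,"delta_pos":[0,0,4.1],"turn":0},
  {"jaw":20,"delta_pos":[0,0,4.1],"turn":0},
  {"jaw":20,"delta_pos":[0,0,4.1],"turn":0},
], newtons=25)

```text
t: 4.7
ee_pos: [0.5065, -0.2105, 0.0924]
ee_rot: [3.117, -0.351, 0.003]
wrist_force: [-2.7, -4.7, 5.8]
width: 0.0266
```

drive_tool([
  {"jaw":20,"delta_pos":[0.37,0,-0.95],"turn":0},
  {"jaw":20,"delta_pos":[0.79,0,-1.89],"turn":0},
  {"jaw":20,"delta_pos":[1.32,0,-2.77],"turn":0},
  {"jaw":20,"delta_pos":[1.85,0,-3.65],"turn":0},
  {"jaw":20,"delta_pos":[2.5,0,-4.45],"turn":0},
  {"jaw":20,"delta_pos":[3.16,0,-5.23],"turn":0},
  {"jaw":20,"delta_pos":[3.93,0,-5.92],"turn":0},
  {"jaw":20,"delta_pos":[4.7,0,-6.59],"turn":0},
  {"jaw":20,"delta_pos":[5.56,0,-7.16],"turn":0},
  {"jaw":20,"delta_pos":[6.42,0,-7.71],"turn":0},
])

```text
t: 5.7
ee_pos: [0.5673, -0.2242, 0.1682]
ee_rot: [3.118, -0.352, -0.005]
wrist_force: [-3.4, -4.2, -0.6]
width: 0.0269
```

drive_tool([
  {"jaw":20,"delta_pos":[0.93,0,-0.44],"turn":0},
  {"jaw":20,"delta_pos":[1.87,0,-0.85],"turn":0},
  {"jaw":20,"delta_pos":[2.85,0,-1.15],"turn":0},
  {"jaw":20,"delta_pos":[3.84,0,-1.41],"turn":0},
  {"jaw":20,"delta_pos":[4.86,0,-1.55],"turn":0},
  {"jaw":20,"delta_pos":[5.88,0,-1.66],"turn":0},
  {"jaw":20,"delta_pos":[6.9,0,-1.67],"turn":0},
  {"jaw":20,"delta_pos":[7.93,0,-1.62],"turn":0},
  {"jaw":20,"delta_pos":[8.94,0,-1.47],"turn":0},
  {"jaw":20,"delta_pos":[9.95,0,-1.26],"turn":0},
])

```text
t: 6.7
ee_pos: [0.6664, -0.2464, 0.1819]
ee_rot: [3.117, -0.352, 0.003]
wrist_force: [-0.9, -5.0, 3.2]
width: 0.0268
```

drive_tool([
  {"jaw":20,"delta_pos":[0.98,0,0.32],"turn":0},
  {"jaw":20,"delta_pos":[1.95,0,0.65],"turn":0},
  {"jaw":20,"delta_pos":[2.87,0,1.12],"turn":0},
  {"jaw":20,"delta_pos":[3.77,0,1.59],"turn":0},
  {"jaw":20,"delta_pos":[4.2,0,1.85],"turn":0},
  {"jaw":20,"delta_pos":[4.2,0,1.85],"turn":0},
])

```text
t: 7.3
ee_pos: [0.7083, -0.2558, 0.1629]
ee_rot: [3.117, -0.352, 0.006]
wrist_force: [1.0, -6.6, 4.0]
width: 0.0269
```

drive_tool([
  {"jaw":85,"delta_pos":[0,0,0],"turn":0},
  {"jaw":85,"delta_pos":[0,0,0],"turn":0},
  {"jaw":85,"delta_pos":[0,0,0],"turn":0},
  {"jaw":85,"delta_pos":[0,0,0],"turn":0},
  {"jaw":85,"delta_pos":[0,0,0],"turn":0},
])

```text
t: 7.8
ee_pos: [0.7072, -0.2516, 0.1616]
ee_rot: [-3.122, 0.347, 0.001]
wrist_force: [0.0, 0.1, -0.5]
width: 0.0724
```

drive_tool([
  {"jaw":85,"delta_pos":[0,0,-5],"turn":0},
  {"jaw":85,"delta_pos":[0,0,-10],"turn":0},
  {"jaw":85,"delta_pos":[0,0,-13],"turn":0},
  {"jaw":85,"delta_pos":[-3,-3,-14],"turn":0},
  {"jaw":85,"delta_pos":[-26.8,-27.8,-14],"turn":0},
  {"jaw":85,"delta_pos":[-26.8,-27.8,-14],"turn":0},
  {"jaw":85,"delta_pos":[-26.8,-27.8,-14],"turn":0},
  {"jaw":85,"delta_pos":[-26.8,-27.8,-14],"turn":0},
  {"jaw":85,"delta_pos":[-26.8,-27.8,-14],"turn":0},
  {"jaw":85,"delta_pos":[-26.8,-27.8,-14],"turn":0},
])

```text
t: 8.8
ee_pos: [0.5282, 0.0425, 0.3019]
ee_rot: [3.122, -0.348, 0.001]
wrist_force: [-0.1, 0.5, 0.5]
width: 0.0725
```

Run:
```python
from h import *
np.set_printoptions(precision=4,suppress=True)
t=env.capture('top'); s=env.capture('scene'); print(env.state()['t'],env.state()['ee_pos'],env.state()['ee_rot'])
for p in(t,s):
    print(orange(p))
    for l in('cap','puck'): print(l,[(round(float(d['p']),2),d['xyz']) for d in env.boxes_of(p,l)[:5]])
for c,a in orange(t): print(c,onz(t,c,.032))
cv2.imwrite('pics/o.png',np.hstack([cv2.resize(t['color'][150:270,260:380],(390,390),interpolation=2),cv2.resize(s['color'][60:240,130:310],(390,390),interpolation=2)]))
```

```text
8.9 [0.5264 0.0492 0.303 ] [-3.1228  0.3294 -0.0011]
[([92.7, 169.1], 78), ([163.4, 200.2], 108), ([306.2, 203.0], 57), ([170.4, 239.8], 114)]
cap []
puck [(0.55, [0.541, -0.2838, 0.022]), (0.34, [0.6586, 0.4662, 0.1109])]
[([219.2, 179.1], 61), ([72.2, 192.3], 67), ([244.0, 212.4], 253), ([105.0, 222.7], 80), ([354.4, 220.1], 102), ([293.5, 231.9], 107), ([337.2, 251.0], 123), ([395.3, 284.5], 120)]
cap [(0.46, [0.4784, 0.1543, 0.0293])]
puck [(0.5, [0.5392, -0.2768, 0.0206])]
[92.7, 169.1] [0.6837 0.5427 0.032 ]
[163.4, 200.2] [0.5797 0.3051 0.032 ]
[306.2, 203.0] [ 0.5694 -0.1624  0.032 ]
[170.4, 239.8] [0.4507 0.2795 0.032 ]
```

View pics/o.png

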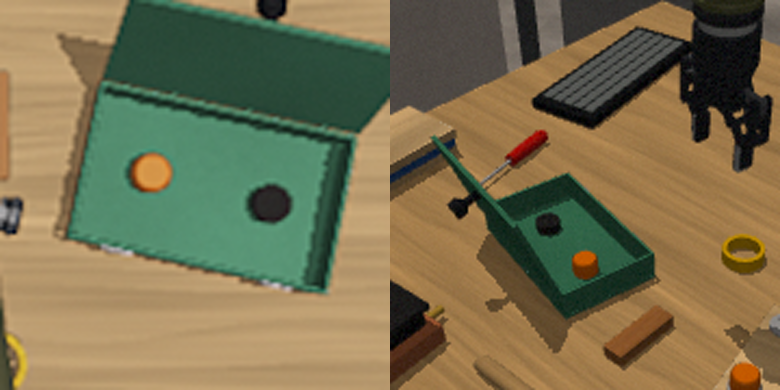

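Run:
```python
from h import *
np.set_printoptions(precision=4,suppress=True)
t=env.capture('top'); s=env.capture('scene')
def om(p,x0,y0,x1,y1):
    h=cv2.cvtColor(p['color'],cv2.COLOR_BGR2HSV)[y0:y1,x0:x1]; m=cv2.inRange(h,(3,120,80),(25,255,255)); 
    n,L,st,c=cv2.connectedComponentsWithStats(m); i=1+st[1:,4].argmax(); return c[i]+[x0,y0],st[i,4]
a,na=om(t,292,190,320,218); b,nb=om(s,205,165,232,195); print(a,na,b,nb)
print(onz(t,a,.032),onz(t,a,.028),tri(t,a,s,b))
print(env.state()['t'],env.state()['ee_pos'],env.state()['ee_rot'])
```

```text
[306.1157 202.6694] 121 [219.5115 181.7328] 131
[ 0.5704 -0.1621  0.032 ] [ 0.5707 -0.1627  0.028 ] (array([ 0.5703, -0.1626,  0.0203]), np.float64(0.002824045420715547))
9.2 [0.5301 0.0391 0.3015] [ 3.1218 -0.3523 -0.0006]
```

drive_tool([
  {"jaw":85,"delta_pos":[8.4,18.7,5],"turn":0},
  {"jaw":85,"delta_pos":[8.4,18.7,10],"turn":0},
  {"jaw":85,"delta_pos":[8.4,18.7,15],"turn":0},
  {"jaw":85,"delta_pos":[8.4,18.7,18],"turn":0},
  {"jaw":85,"delta_pos":[8.4,18.7,18],"turn":0},
  {"jaw":85,"delta_pos":[8.4,18.7,18],"turn":0},
  {"jaw":85,"delta_pos":[8.4,18.7,18],"turn":0},
  {"jaw":85,"delta_pos":[8.4,18.7,18],"turn":0},
  {"jaw":85,"delta_pos":[8.4,18.7,18],"turn":0},
])

```text
t: 10.1
ee_pos: [0.5717, -0.1591, 0.1234]
ee_rot: [-3.122, 0.346, -0.004]
wrist_force: [0.2, 1.1, 0.8]
width: 0.0728
```

drive_tool([
  {"jaw":85,"delta_pos":[-0.1,0.25,4],"turn":0},
  {"jaw":85,"delta_pos":[-0.1,0.25,8],"turn":0},
  {"jaw":85,"delta_pos":[-0.1,0.25,9.7],"turn":0},
  {"jaw":85,"delta_pos":[-0.1,0.25,9.7],"turn":0},
  {"jaw":85,"delta_pos":[-0.1,0.25,9.7],"turn":0},
  {"jaw":85,"delta_pos":[-0.1,0.25,9.7],"turn":0},
])

```text
t: 10.7
ee_pos: [0.5709, -0.1623, 0.0274]
ee_rot: [3.122, -0.347, 0.007]
wrist_force: [0.1, -0.5, 1.0]
width: 0.0726
```

drive_tool([
  {"jaw":35,"delta_pos":[0,0,0],"turn":0},
  {"jaw":35,"delta_pos":[0,0,0],"turn":0},
  {"jaw":35,"delta_pos":[0,0,0],"turn":0},
  {"jaw":35,"delta_pos":[0,0,0],"turn":0},
  {"jaw":35,"delta_pos":[0,0,0],"turn":0},
  {"jaw":35,"delta_pos":[0,0,0],"turn":0},
], newtons=60)

```text
t: 11.3
ee_pos: [0.5697, -0.1627, 0.0263]
ee_rot: [3.122, -0.348, 0.003]
wrist_force: [-1.4, 0.3, 5.3]
width: 0.0381
```

drive_tool([
  {"jaw":35,"delta_pos":[0,0,-4],"turn":0},
  {"jaw":35,"delta_pos":[0,0,-8],"turn":0},
  {"jaw":35,"delta_pos":[0,0,-10],"turn":0},
  {"jaw":35,"delta_pos":[0,0,-10],"turn":0},
  {"jaw":35,"delta_pos":[0,0,-10],"turn":0},
])

```text
t: 11.8
ee_pos: [0.5686, -0.1625, 0.1247]
ee_rot: [3.122, -0.348, 0.0]
wrist_force: [-1.1, 1.0, -2.0]
width: 0.0385
```

drive_tool([
  {"jaw":35,"delta_pos":[-15.95,-28.3,0],"turn":0},
  {"jaw":35,"delta_pos":[-15.95,-28.3,0],"turn":0},
  {"jaw":35,"delta_pos":[-15.95,-28.3,0],"turn":0},
  {"jaw":35,"delta_pos":[-15.95,-28.3,0],"turn":0},
  {"jaw":35,"delta_pos":[-15.95,-28.3,0],"turn":0},
  {"jaw":35,"delta_pos":[-15.95,-28.3,0],"turn":0},
  {"jaw":35,"delta_pos":[-15.95,-28.3,0],"turn":0},
  {"jaw":35,"delta_pos":[-15.95,-28.3,0],"turn":0},
  {"jaw":35,"delta_pos":[-15.95,-28.3,0],"turn":0},
  {"jaw":35,"delta_pos":[-15.95,-28.3,0],"turn":0},
])

```text
t: 12.8
ee_pos: [0.4754, 0.1471, 0.1236]
ee_rot: [3.121, -0.351, -0.003]
wrist_force: [-0.4, -0.2, 0.1]
width: 0.0383
```

Run:
```python
from h import *
np.set_printoptions(precision=4,suppress=True)
P=[]
for i in range(8):
    t=env.capture('top' if i==0 else 'scene'); x=env.state(); P.append(x['ee_pos'])
    if i==0: T=t
print(x['t'],np.mean(P,0),np.std(P,0),x['ee_rot'],x['width'],x['wrist_force'])
print(orange(t))
cv2.imwrite('pics/s.png',np.hstack([cv2.resize(T['color'][180:270,150:250],(390,351),interpolation=2),cv2.resize(t['color'][150:240,270:370],(390,351),interpolation=2)]))
```

```text
13.2 [0.4758 0.1477 0.1244] [0.0001 0.0005 0.0003] [ 3.122  -0.3494 -0.    ] 0.03833448042514518 [-0.7142 -0.4189 -0.0788]
[([72.1, 192.2], 68), ([244.1, 212.4], 254), ([104.9, 222.5], 73), ([293.5, 232.0], 111), ([337.2, 251.0], 125), ([395.3, 284.5], 121)]
```

View pics/s.png

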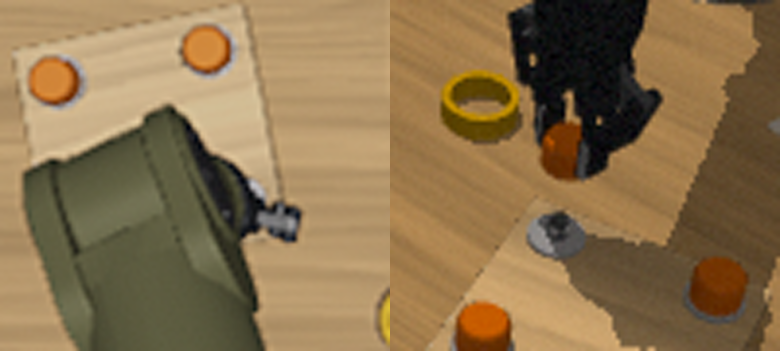

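```bash
cat > fit.py <<'E'
from h import *
from scipy.optimize import least_squares
np.set_printoptions(precision=4,suppress=True)
def proj(p,X):
    P=np.array(p['pose']); f=p['color'].shape[0]/2/np.tan(np.radians(p['fov_y']/2)); c=(X-P[:3,3])@P[:3,:3]
    return c[:,:2]/c[:,2:]*f+[p['cx'],p['cy']]
a=np.linspace(0,2*np.pi,72)
def hull(p,xyz):
    X=np.vstack([np.c_[.02*np.cos(a),.02*np.sin(a),0*a+z] for z in(0,.027)])+xyz
    return cv2.convexHull(proj(p,X).astype(np.float32))
def mk(p,x0,y0,x1,y1):
    h=cv2.cvtColor(p['color'],cv2.COLOR_BGR2HSV)[y0:y1,x0:x1]; m=cv2.inRange(h,(2,200,40),(17,255,255))
    n,L,st,c=cv2.connectedComponentsWithStats(m); return L==1+st[1:,4].argmax()
def fit(p,box,xyz,kmax,z):
    m=mk(p,*box); pts=[]
    for y in np.nonzero(m.any(1))[0]: pts.append((np.nonzero(m[y])[0][0]-.5,y))
    for x in np.nonzero(m.any(0))[0]: pts.append((x,np.nonzero(m[:,x])[0][-1]+.5))
    pts=np.array(pts)+box[:2]; c=proj(p,np.array([xyz]))[0]; pts=pts[(pts[:,0]<c[0]+kmax)&(pts[:,1]>c[1]-9)]
    g=lambda v:[cv2.pointPolygonTest(hull(p,np.array([v[0],v[1],z])),(float(q[0]),float(q[1])),True) for q in pts]
    r=least_squares(g,xyz[:2],diff_step=1e-3,loss='soft_l1',f_scale=.3); return r.x,np.abs(r.fun).mean(),len(pts)
E
python3 - <<'E'
from fit import *
s=env.capture('scene'); e=env.state()['ee_pos']
for d in(.019,.021,.023): print('held',fit(s,(303,175,330,200),np.r_[e[:2],e[2]-d],3,e[2]-d))
for b,x in(((280,218,306,246),(.604,.174,.028)),((322,235,352,265),(.578,.301,.028)),((342,208,368,234),(.451,.2755,.028))): print('fix',fit(s,b,np.array(x),3,.028),fit(s,b,np.array(x),20,.028))
print(e)
E
```

```text
held (array([0.4733, 0.1492]), np.float64(0.1615990823497666), 22)
held (array([0.4714, 0.1481]), np.float64(0.1611990332277052), 22)
held (array([0.4696, 0.1468]), np.float64(0.15438699876677017), 21)
fix (array([0.5985, 0.1741]), np.float64(0.2162166233059822), 22) (array([0.5984, 0.1738]), np.float64(0.24343697298111724), 27)
fix (array([0.5725, 0.3019]), np.float64(0.25159132676353535), 23) (array([0.5724, 0.3013]), np.float64(0.2803044602938976), 29)
fix (array([0.4453, 0.2763]), np.float64(0.19599377558952114), 22) (array([0.4452, 0.2758]), np.float64(0.23239260171930815), 28)
[0.4757 0.1485 0.1247]
```

drive_tool([
  {"jaw":35,"delta_pos":[0.02,-0.05,2],"turn":0},
  {"jaw":35,"delta_pos":[0.02,-0.05,4],"turn":0},
  {"jaw":35,"delta_pos":[0.02,-0.05,5.2],"turn":0},
  {"jaw":35,"delta_pos":[0.02,-0.05,5.4],"turn":0},
  {"jaw":35,"delta_pos":[0.02,-0.05,5.6],"turn":0},
  {"jaw":35,"delta_pos":[0.02,-0.05,5.8],"turn":0},
  {"jaw":35,"delta_pos":[0.02,-0.05,6.0],"turn":0},
  {"jaw":35,"delta_pos":[0.02,-0.05,6.0],"turn":0},
  {"jaw":35,"delta_pos":[0.02,-0.05,6.0],"turn":0},
], newtons=60)

```text
t: 14.15
ee_pos: [0.4761, 0.1492, 0.065]
ee_rot: [3.122, -0.348, 0.001]
wrist_force: [-0.0, 0.5, -0.8]
width: 0.0384
```

drive_tool([
  {"jaw":35,"delta_pos":[0,0,0.2],"turn":0},
  {"jaw":35,"delta_pos":[0,0,0.4],"turn":0},
  {"jaw":35,"delta_pos":[0,0,0.5],"turn":0},
  {"jaw":35,"delta_pos":[0,0,0.5],"turn":0},
  {"jaw":35,"delta_pos":[0,0,0.5],"turn":0},
])

```text
t: 14.65
ee_pos: [0.4762, 0.1487, 0.0604]
ee_rot: [3.121, -0.349, 0.001]
wrist_force: [-2.4, -2.0, 7.2]
width: 0.0383
```

Touching the balls (7 N at the expected height). Push on in small steps.

drive_tool([
  {"jaw":35,"delta_pos":[0,0,0.1],"turn":0},
  {"jaw":35,"delta_pos":[0,0,0.2],"turn":0},
  {"jaw":35,"delta_pos":[0,0,0.3],"turn":0},
  {"jaw":35,"delta_pos":[0,0,0.4],"turn":0},
  {"jaw":35,"delta_pos":[0,0,0.5],"turn":0},
  {"jaw":35,"delta_pos":[0,0,0.5],"turn":0},
], newtons=80)

```text
t: 15.25
ee_pos: [0.4756, 0.1487, 0.0541]
ee_rot: [3.122, -0.349, -0.001]
wrist_force: [0.8, -1.3, -3.9]
width: 0.0377
```

drive_tool([
  {"jaw":35,"delta_pos":[0,0,0.2],"turn":0},
  {"jaw":35,"delta_pos":[0,0,0.4],"turn":0},
  {"jaw":35,"delta_pos":[0,0,0.6],"turn":0},
  {"jaw":35,"delta_pos":[0,0,0.7],"turn":0},
  {"jaw":35,"delta_pos":[0,0,0.7],"turn":0},
])

```text
t: 15.75
ee_pos: [0.4757, 0.1492, 0.0494]
ee_rot: [3.121, -0.348, -0.001]
wrist_force: [-7.4, -3.4, 15.5]
width: 0.038
```

drive_tool([
  {"jaw":35,"delta_pos":[-0.05,0,0.05],"turn":0},
  {"jaw":35,"delta_pos":[-0.05,0,0.1],"turn":0},
  {"jaw":35,"delta_pos":[-0.05,0,0.1],"turn":0},
  {"jaw":35,"delta_pos":[-0.05,0,0.1],"turn":0},
  {"jaw":35,"delta_pos":[-0.05,0,0.1],"turn":0},
  {"jaw":35,"delta_pos":[-0.05,0,0.1],"turn":0},
])

```text
t: 16.35
ee_pos: [0.4757, 0.1492, 0.0493]
ee_rot: [3.12, -0.348, 0.0]
wrist_force: [-7.9, -4.2, 21.8]
width: 0.0379
```

Run:
```python
from fit import *
s=env.capture('scene'); x=env.state(); e=x['ee_pos']; print(x['t'],e,x['wrist_force'],x['width'])
print('held',fit(s,(298,188,330,222),np.array([.4767,.1487,.028]),3,.028))
cv2.imwrite('pics/e.png',np.hstack([cv2.resize(s['color'][160:240,270:350],(400,400),interpolation=2),cv2.resize(s['color'][60:240,130:310],(400,400),interpolation=2)]))
```

```text
16.4 [0.4757 0.1492 0.0493] [-8.5284 -4.5229 21.4832] 0.037965833282185585
held (array([0.4703, 0.1485]), np.float64(0.19315846993168312), 20)
```

View pics/e.png

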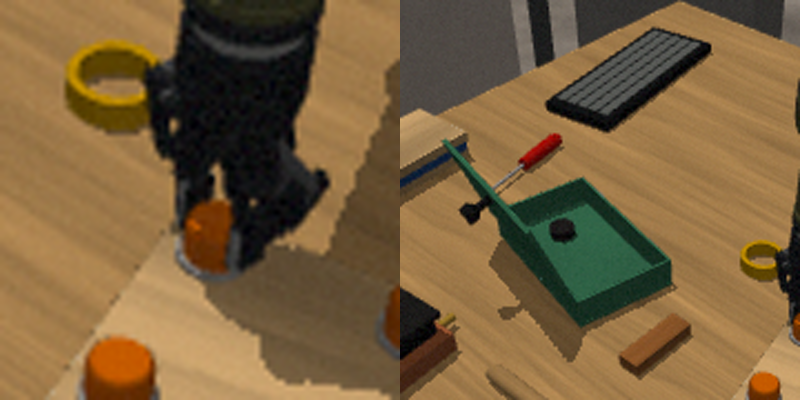

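```bash
python3 -c "
from cell import env
print(env.sign_off()); x=env.state(); print(x['t'],x['ee_pos'],x['wrist_force'])"
```

```text
the job is handed in; nothing more can be done
None
the job is handed in; nothing more can be done
```

I opened the lid by its knob and released it onto its stop, lifted out the orange cap, and pressed it onto the bare stud. I then handed the job in at about 16.4 s with the gripper still pushing the cap down; sign-off gives no verdict.

**Seating:** The force rose to about 7 N at the height of the balls, then went slightly negative at the click (−3.9 N). It then climbed to 15 N, and to about 21 N with a further push. The TCP did not sink with that last push and stayed at z ≈ 0.049 m, about where a seated cap should put it.

**Position:** The last picture shows the cap upright on the flange, within about 1 mm of the stud's axis by silhouette fit.

**Lid and bystanders:** The lid is still open. The tape, offcut and puck look unmoved in that picture. I did not measure any bystander or re-check the glue.

**Left as is:** A side force of about 9 N remained on the wrist; a 0.5 mm corrective shift did not reduce it.

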